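# Slide the tins into the guide lane

## Robot

A 6-joint arm with a two-finger parallel gripper is mounted at the origin on the work surface. World frame = base frame: x ahead of the robot, y to its left, z up, the work surface at z = 0. Lengths are in m, angles in rad, forces in N, time in s.
With the tool pointing down it reaches from about 0.4 to 0.825 m from the base axis. Payload 7 kg.
Tool frame: the origin (TCP) lies midway between the tips of the shut fingers; the grasp point (between the pads) lies hold_point_z behind it (hold_point_z is the distance from the TCP to the grasp point, in m); z points along the fingers, y is the line along which they close (so a half turn about z gives the same grasp; the last joint's range is limited). The gripper opens to 88 mm and grips with 3 to 60 N. Pads are 19 mm wide; open, the fingers measure 130 mm over their backs; the gripper's body (78 mm by 193 mm) begins 47 mm behind the grasp point.
Start: joints at [-0.829, 0.359, 0.012, 0, -1.224, -0.288], TCP at [0.296, -0.607, 0.193] pointing down, gripper open.
Joint ranges: [-3.07, 3.07], [-1.43, 2.12], [-1.02, 1.25], [-3.03, 1.67], [-3.05, -0], [-3.03, 3.03]. Speed limits (rad/s): [2.39, 2.39, 3.01, 3.14, 3.14, 3.14].

## Interface

Orientations are given as [roll, pitch, yaw] about the fixed x, y, z axes, in that order (R = Rz(yaw) Ry(pitch) Rx(roll)).
In Python, from station import * gives the robot as it stands.
- The arm moves only by the tool apply_moves, never from a script. Its argument "steps" is a list of rows, each an object with "translation": the shift along the world's x, y, z scaled (see below), a list of three; "rotation": the turn, a rotation vector about the world's x, y, z scaled (see below), a list of three. A call has exactly 10 rows; each row is the pose to reach, as a shift and turn from the pose commanded when the call began; what a row does not reach only later rows make up. The controller multiplies each number of a shift by 250 mm and each number of a turn by 30 degrees. A row lasts 1/12 s, in which the tool goes at most 41.7 mm and 7.16 degrees, less where a joint would pass 70% of its speed; a pose out of reach is approached as far as the arm can. A call with a number of a shift or a turn outside -1 to 1 is refused whole. A call with a gripper value outside its range is refused whole. "jaw" is the closure, from -1 (fully open) to 1 (shut), so that 0 is half open, set as the call begins (left out, the last holds). The fingers move at their own pace and stop on an object; "newtons" is the grip in N (left out, the last holds). Time passes only in rows, so rows that repeat a pose let the fingers close, or fill a call up. It gives the time, the measured TCP pose, the force, the opening and the grip force at its end, in the units of the state.
- get_state(): the state, without advancing time (a new reading comes with each control period).
- grab_frame(name): name is "scene" or "top" or "wrist"; returns the picture (400x640x3 uint8, blue, green, red); there is no depth.
- camera_model(name): a dict with "fx", "fy", "cx", "cy" (pixels), "xyz" and "rotation" of the camera in the world. Camera axes: x right, y down, z forward; pixel columns grow to the right and rows downward; lengths in m; the calibration is good to about 2 mm. A picture is of the moment at which its call begins: read the wrist's pose just before it. camera_model takes no time and is no camera call; for the wrist camera it gives the pose at the moment of the call.
- job_done(): hands the job in; it is judged then, once.
The state is a dict: "t": time; "q": joint angles; "qd": joint speeds; "joint_efforts": joint torques, N m; "eef_pos": TCP position; "ee_rot": TCP orientation; "force": force on the tool from outside, world axes, zero at the start; "moment": the same for the moment, N m; "width": finger opening in m; "gripper_force": force on a finger pad.
Only numpy, scipy, OpenCV 4.12 (cv2) and the standard library are available. Lean on these libraries where they do the work, as an engineer would, in place of code of your own. Each camera call takes 0.05 s, during which the arm holds its last target. There are 200 camera calls.

## Task

Slide the two short wide metal tins along the bench into the guide lane, one behind the other, until both stand upright wholly between its straight rails. Push them along the bench, do not lift or tip them, and leave the slim amber jar standing where it is.

Things in the scene. Friction and masses are not known exactly. Their poses are not given: they have to be found in the camera images.
- lane: Fixed guide lane: two straight aluminium rails 15 mm high, 70 mm apart inside, no floor, a 30 mm high wooden stop at the far end. Origin on the bench at the middle of the mouth, where the straight rails start; x points into the lane, z up; the stop is at x = 135 mm. Ahead of the mouth the rails flare to 105 mm apart at x = -37 mm, same height. The tins start at negative x.
- tin_a: Plain aluminium tin with a screw lid, standing upright on the bench: a closed cylinder 54 mm in diameter and 58 mm tall, about 160 g, free to slide. The two tins are alike. Origin at the centre of its underside; its z axis is the tin's axis.
- tin_b: Plain aluminium tin with a screw lid, standing upright on the bench: a closed cylinder 54 mm in diameter and 58 mm tall, about 160 g, free to slide. The two tins are alike. Origin at the centre of its underside; its z axis is the tin's axis.
- jar: Slim amber glass jar with a black cap, upright among the tins: 38 mm in diameter, 85 mm tall, about 110 g. Not to go into the lane. Origin at the centre of its underside.
Not all that is in view belongs to the job. Leave any blue look-alike of the tin_a alone.

How it is judged:
By the outcome, as a careful person would: the job done as asked, in the order asked, and still so for the second after the job is handed in, with the robot touching nothing.
It also fails if it takes over 58 s, if anything falls off the work surface, if the arm or the gripper's body presses on something with over 40 N, if the wrist force passes 120 N, or if a joint passes its speed limit or range.

## Working session

There is one attempt and no reset: what is moved stays moved. The work goes in short steps, Python scripts to look and compute and a tool call to move; the robot and the scene stay as the last step left them, time stands still between calls to the robot, and variables do not carry over. Pictures are saved under pics/ and viewed, at most 10 in all, crops included, and the job is handed in when it is done.

Besides the shell and the picture viewer there is one more tool, called in YAML: its name, and indented under it one key for each argument. apply_moves: Moves the arm, as the interface text tells. Shifts and turns lie within -1 to 1; 1 stands for 250 mm of shift or 30 degrees of turn. Its arguments: {"type":"object","properties":{"steps":{"type":"array"},"jaw":{"type":"number"},"newtons":{"type":"number"}},"required":["steps"]}

```bash
mkdir -p pics
python3 - <<'E'
from station import *
import cv2
for n in("top","scene"):
    cv2.imwrite(f"pics/{n}0.png",grab_frame(n)); print(n,camera_model(n))
print(get_state())
E
```

```text
top {'fx': 405.1269021146855, 'fy': 405.1269021146855, 'cx': 326.42786460814347, 'cy': 196.72124114031965, 'xyz': array([ 0.50746795, -0.09372481,  0.73316318]), 'rotation': array([-3.07214092, -0.00875605, -1.56837973])}
scene {'fx': 377.1748059918283, 'fy': 377.1748059918283, 'cx': 316.49752632219503, 'cy': 197.44471643805764, 'xyz': array([ 0.91007698, -0.10280259,  0.57003462]), 'rotation': array([-2.55529845,  0.01386869,  1.61432778])}
{'t': 0.1, 'q': array([-8.28866499e-01,  3.59351474e-01,  1.11832813e-02, -3.29552718e-04,
       -1.22409462e+00, -2.88108344e-01]), 'qd': array([ 0.00081097, -0.00333939,  0.00180062,  0.0018132 , -0.00045727,
       -0.00023611]), 'joint_efforts': array([ 3.30653693e-04, -5.84162736e+01,  2.93750149e+01,  7.01539278e+00,
        1.01778569e-02, -7.90610056e-05]), 'eef_pos': array([ 0.29570299, -0.60625642,  0.19220348]), 'ee_rot': array([ 3.14009857e+00, -1.19680405e-04, -2.68788329e+00]), 'force': array([ 0.59246634,  0.3503035 , -0.1797609 ]), 'moment': array([-0.01581931, -0.06794408, -0.09393621]), 'gripper_force': 0.0, 'width': 0.08728227945807861}
```

View pics/top0.png

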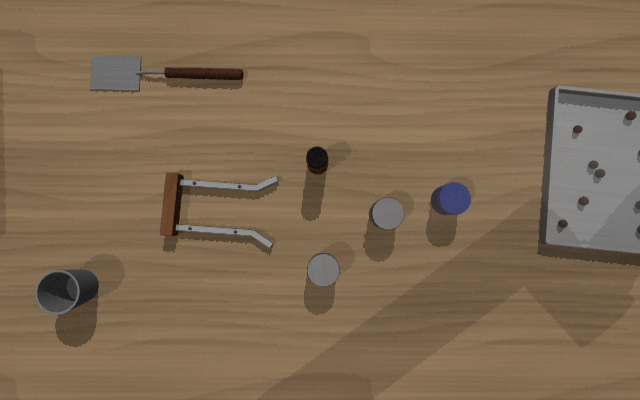

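View pics/scene0.png

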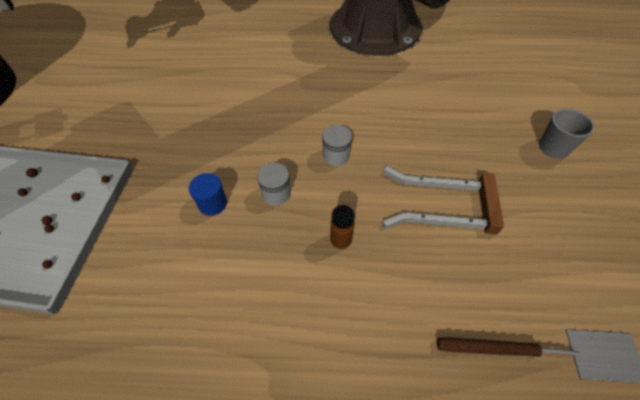

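Top view candidates for a tin are the grey cylinders at (388,213) and (323,270), the blue one at (452,199) and the grey cup at (67,292). The two plain grey lidded ones fit the description. The blue one is the look-alike and the cup is open. The jar is at (317,160). The lane's mouth is at about (255,210), with the stop at (172,205). I'll confirm this in an enlarged crop.

```bash
cat > h.py <<'E'
import numpy as np
from scipy.spatial.transform import Rotation as R
from station import *
def px2w(m,u,v,z):
    d=R.from_euler('xyz',m["rotation"]).as_matrix()@np.array([(u-m["cx"])/m["fx"],(v-m["cy"])/m["fy"],1])
    return m["xyz"]+d*(z-m["xyz"][2])/d[2]
def lane(mouth,stop):
    x=(stop-mouth)[:2]; x/=np.linalg.norm(x); return mouth[:2],x
E
python3 - <<'E'
import cv2
from h import *
im=cv2.imread("pics/top0.png"); m=camera_model("top")
c=cv2.resize(im[140:300,155:415],None,fx=3,fy=3,interpolation=cv2.INTER_CUBIC); cv2.imwrite("pics/c0.png",c)
for n,u,v,z in[("tinR",388,213,.058),("tinL",323,270,.058),("jar",317,159,.085),("blue",454,199,.058),("railU0",256,187,.015),("railU1",181,183,.015),("railL0",251,233,.015),("railL1",177,228,.015),("flU",277,180,.015),("flL",271,245,.015)]: print(n,px2w(m,u,v,z).round(4))
E
```

```text
tinR [ 0.5275 -0.2023  0.058 ]
tinL [ 0.4332 -0.0942  0.058 ]
jar [ 0.6136 -0.0839  0.085 ]
blue [ 0.5513 -0.3132  0.058 ]
railU0 [0.5744 0.0253 0.015 ]
railU1 [0.5811 0.1584 0.015 ]
railL0 [0.4929 0.0329 0.015 ]
railL1 [0.5014 0.1633 0.015 ]
flU [ 0.587  -0.0118  0.015 ]
flL [ 0.472  -0.0025  0.015 ]
```

View pics/c0.png

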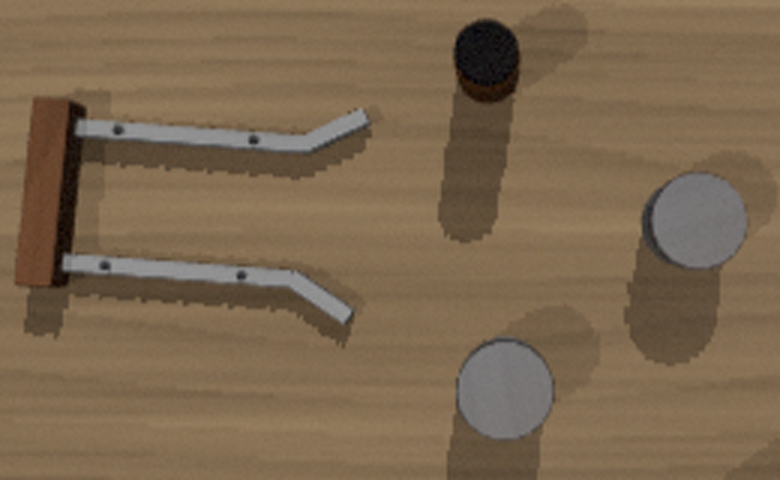

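Run:
```python
from h import *
import station
print([n for n in dir(station) if not n.startswith('_')], getattr(station,'hold_point_z',None))
m=camera_model("top")
C=lambda a,b,z:px2w(m,155+a/3-.33,140+b/3-.33,z)
a,b,c,d=C(310,152,.015),C(78,135,.015),C(293,270,.015),C(62,255,.015)
o,x=lane((a+c)/2,(b+d)/2); n=np.array([x[1],-x[0]])
print("mouth",o,"dir",x,"ang",np.degrees(np.arctan2(x[1],x[0])),"width",(a-c)[:2]@n,(b-d)[:2]@n,"len",np.linalg.norm((b+d-a-c)/2))
for k,p in dict(R=C(699,220,.058),L=C(505,389,.058),jar=C(487,52,.085)).items(): print(k,p.round(4),"lane",(p[:2]-o)@x,(p[:2]-o)@n)
```

apply_moves:
  steps:
    - {"translation":[0.05,0.07,0],"rotation":[0,0,0.12]}
    - {"translation":[0.1,0.14,0],"rotation":[0,0,0.24]}
    - {"translation":[0.15,0.22,0],"rotation":[0,0,0.36]}
    - {"translation":[0.2,0.3,0],"rotation":[0,0,0.5]}
    - {"translation":[0.25,0.38,0],"rotation":[0,0,0.6]}
    - {"translation":[0.3,0.46,0],"rotation":[0,0,0.7]}
    - {"translation":[0.35,0.54,0],"rotation":[0,0,0.8]}
    - {"translation":[0.4,0.62,0],"rotation":[0,0,0.9]}
    - {"translation":[0.456,0.71,0],"rotation":[0,0,1]}
    - {"translation":[0.456,0.71,0],"rotation":[0,0,1]}
  jaw: 0.32
  newtons: 40

```text
t: 0.93
eef_pos: [0.4115, -0.4262, 0.1929]
ee_rot: [3.141, 0.001, -2.159]
force: [-1.0, -0.4, -0.5]
width: 0.0309
gripper_force: 0.0
```

apply_moves:
  steps:
    - {"translation":[0.05,0.07,0],"rotation":[0,0,0.12]}
    - {"translation":[0.1,0.14,0],"rotation":[0,0,0.24]}
    - {"translation":[0.15,0.22,0],"rotation":[0,0,0.36]}
    - {"translation":[0.2,0.3,0],"rotation":[0,0,0.5]}
    - {"translation":[0.25,0.38,0],"rotation":[0,0,0.6]}
    - {"translation":[0.3,0.46,0],"rotation":[0,0,0.7]}
    - {"translation":[0.35,0.54,0],"rotation":[0,0,0.8]}
    - {"translation":[0.4,0.62,0],"rotation":[0,0,0.9]}
    - {"translation":[0.456,0.706,0],"rotation":[0,0,1.007]}
    - {"translation":[0.456,0.706,0],"rotation":[0,0,1]}

```text
out of range: row 9 has 1.007, outside -1 to 1
```

apply_moves:
  steps:
    - {"translation":[0.05,0.07,0],"rotation":[0,0,0.12]}
    - {"translation":[0.1,0.14,0],"rotation":[0,0,0.24]}
    - {"translation":[0.15,0.22,0],"rotation":[0,0,0.36]}
    - {"translation":[0.2,0.3,0],"rotation":[0,0,0.5]}
    - {"translation":[0.25,0.38,0],"rotation":[0,0,0.6]}
    - {"translation":[0.3,0.46,0],"rotation":[0,0,0.7]}
    - {"translation":[0.35,0.54,0],"rotation":[0,0,0.8]}
    - {"translation":[0.4,0.62,0],"rotation":[0,0,0.9]}
    - {"translation":[0.456,0.7,0],"rotation":[0,0,1]}
    - {"translation":[0.456,0.7,0],"rotation":[0,0,1]}

```text
t: 1.77
eef_pos: [0.5256, -0.2517, 0.1927]
ee_rot: [-3.142, 0.0, -1.635]
force: [-0.4, -0.3, 0.8]
width: 0.0296
gripper_force: 0.0
```

apply_moves:
  steps:
    - {"translation":[0,0,-0.1],"rotation":[0,0,0]}
    - {"translation":[0,0,-0.2],"rotation":[0,0,0]}
    - {"translation":[0,0,-0.3],"rotation":[0,0,0]}
    - {"translation":[0,0,-0.4],"rotation":[0,0,0]}
    - {"translation":[0,0,-0.48],"rotation":[0,0,0]}
    - {"translation":[0,0,-0.55],"rotation":[0,0,0]}
    - {"translation":[0,0,-0.61],"rotation":[0,0,0]}
    - {"translation":[0,0,-0.65],"rotation":[0,0,0]}
    - {"translation":[0,0,-0.668],"rotation":[0,0,0]}
    - {"translation":[0,0,-0.668],"rotation":[0,0,0]}

```text
t: 2.6
eef_pos: [0.5231, -0.2543, 0.0251]
ee_rot: [3.14, 0.0, -1.641]
force: [-0.5, 0.5, 0.5]
width: 0.0301
gripper_force: 0.0
```

Run:
```python
import cv2
from h import *
cv2.imwrite("pics/s1.png",cv2.resize(grab_frame("scene")[90:270,150:520],None,fx=2,fy=2))
s=get_state();print(s["eef_pos"],s["force"])
```

```text
[ 0.52379656 -0.2544061   0.02600976] [ 0.17599058 -0.05344175 -0.44965147]
```

View pics/s1.png

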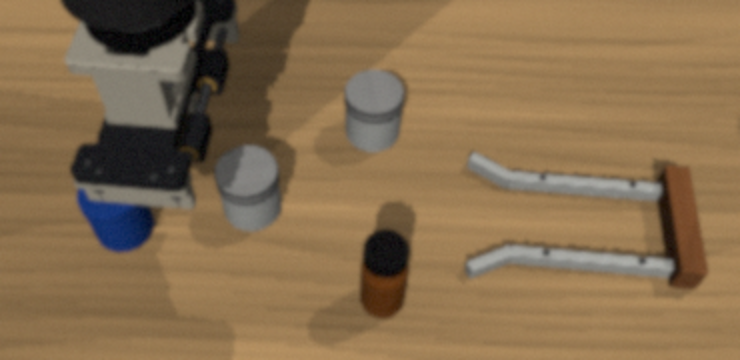

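The view shows the gripper standing between the blue decoy (120,220) and tin R (250,185). Nothing has been disturbed, so I start the push.

apply_moves:
  steps:
    - {"translation":[0.001,0.03,0],"rotation":[0,0,0]}
    - {"translation":[0.002,0.06,0],"rotation":[0,0,0]}
    - {"translation":[0.003,0.09,0],"rotation":[0,0,0]}
    - {"translation":[0.004,0.13,0],"rotation":[0,0,0]}
    - {"translation":[0.005,0.17,0],"rotation":[0,0,0]}
    - {"translation":[0.006,0.21,0],"rotation":[0,0,0]}
    - {"translation":[0.007,0.25,0],"rotation":[0,0,0]}
    - {"translation":[0.008,0.29,0],"rotation":[0,0,0]}
    - {"translation":[0.008,0.33,0],"rotation":[0,0,0]}
    - {"translation":[0.008,0.37,0],"rotation":[0,0,0]}

```text
t: 3.48
eef_pos: [0.5259, -0.1605, 0.0261]
ee_rot: [-3.142, 0.0, -1.64]
force: [-0.2, 0.6, 0.0]
width: 0.0295
gripper_force: 0.0
```

apply_moves:
  steps:
    - {"translation":[0.001,0.04,0],"rotation":[0,0,0]}
    - {"translation":[0.002,0.08,0],"rotation":[0,0,0]}
    - {"translation":[0.003,0.12,0],"rotation":[0,0,0]}
    - {"translation":[0.004,0.16,0],"rotation":[0,0,0]}
    - {"translation":[0.005,0.2,0],"rotation":[0,0,0]}
    - {"translation":[0.006,0.24,0],"rotation":[0,0,0]}
    - {"translation":[0.007,0.28,0],"rotation":[0,0,0]}
    - {"translation":[0.008,0.32,0],"rotation":[0,0,0]}
    - {"translation":[0.008,0.35,0],"rotation":[0,0,0]}
    - {"translation":[0.008,0.37,0],"rotation":[0,0,0]}

```text
t: 4.32
eef_pos: [0.5279, -0.0681, 0.0261]
ee_rot: [-3.142, 0.0, -1.64]
force: [-0.5, -0.2, 0.5]
width: 0.03
gripper_force: 0.0
```

Run:
```python
import cv2
from h import *
cv2.imwrite("pics/s2.png",cv2.resize(grab_frame("scene")[90:270,150:520],None,fx=2,fy=2))
s=get_state();print(s["eef_pos"],s["force"])
```

```text
[ 0.52801417 -0.06784529  0.02611058] [-0.22727058  1.4125378  -0.34999506]
```

View pics/s2.png

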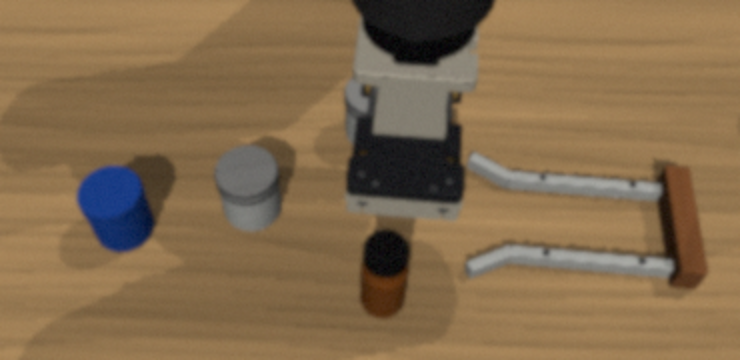

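The tin R hasn't moved, so the gripper seems to have passed over it. I'll check the geometry.

Run:
```python
import cv2
from h import *
def pr(n,p):
    m=camera_model(n);q=R.from_euler('xyz',m["rotation"]).as_matrix().T@(np.array(p)-m["xyz"]);return (m["fx"]*q[0]/q[2]+m["cx"]).round(1),(m["fy"]*q[1]/q[2]+m["cy"]).round(1)
s=get_state();print(s["eef_pos"],s["ee_rot"],s["q"])
for n in("scene","top"):
    print(n,"tcp",pr(n,s["eef_pos"]),"tinRtop",pr(n,(.5275,-.2018,.058)),"jar top",pr(n,(.6168,-.0839,.085)),"body",pr(n,s["eef_pos"]+[0,0,.066]))
cv2.imwrite("pics/t2.png",np.vstack([cv2.resize(grab_frame("top")[120:300,150:480],None,fx=1.5,fy=1.5),cv2.resize(grab_frame("wrist"),(495,309))]))
print(camera_model("wrist"))
```

```text
[ 0.52801417 -0.06784529  0.02611058] [-3.14141335e+00  1.17812203e-04 -1.63983036e+00] [ 2.40735388e-01  2.98943128e-01 -5.11920285e-01 -8.35553398e-05
 -7.59726234e-01 -3.09708854e-01]
scene tcp (np.float64(350.1), np.float64(188.2)) tinRtop (np.float64(272.3), np.float64(175.1)) jar top (np.float64(342.1), np.float64(213.9)) body (np.float64(352.6), np.float64(164.8))
top tcp (np.float64(308.1), np.float64(213.1)) tinRtop (np.float64(387.7), np.float64(213.0)) jar top (np.float64(317.0), np.float64(157.0)) body (np.float64(306.5), np.float64(211.8))
{'fx': 280.25661174455524, 'fy': 280.25661174455524, 'cx': 317.7907968906527, 'cy': 196.4488771837689, 'xyz': array([ 0.52197159, -0.14805973,  0.21713519]), 'rotation': array([ 2.84639760e+00, -3.15106772e-04,  3.07159363e+00])}
```

View pics/t2.png

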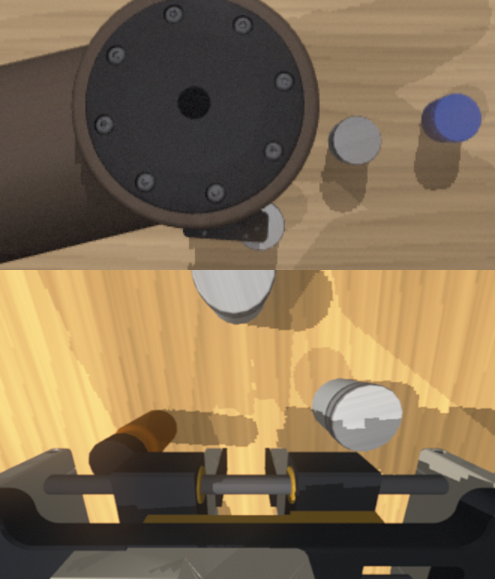

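Run:
```python
import cv2
from h import *
m=camera_model("wrist")
M=R.from_euler('xyz',m["rotation"]).as_matrix()
s=get_state();T=R.from_euler('xyz',s["ee_rot"]).as_matrix()
def pr(p):
    q=M.T@(p-m["xyz"]);return np.round([m["fx"]*q[0]/q[2]+m["cx"],m["fy"]*q[1]/q[2]+m["cy"]],0)
for y in(-.036,-.015,.015,.036):
  for z in(0,-.03,-.066): print(y,z,pr(s["eef_pos"]+T@[-.0095,y,z]),pr(s["eef_pos"]+T@[.0095,y,z]))
print("R top",pr(np.array([.5275,-.2018,.058])),"base",pr(np.array([.5275,-.2018,0])),"L",pr(np.array([.4343,-.0942,.058])))
w=grab_frame("wrist");cv2.imwrite("pics/w3.png",cv2.resize(w,(800,500)))
```

```text
-0.036 0 [269. 236.] [268. 212.]
-0.036 -0.03 [261. 256.] [259. 229.]
-0.036 -0.066 [248. 290.] [245. 258.]
-0.015 0 [297. 236.] [297. 212.]
-0.015 -0.03 [294. 256.] [293. 229.]
-0.015 -0.066 [288. 290.] [287. 258.]
0.015 0 [337. 236.] [338. 212.]
0.015 -0.03 [341. 256.] [341. 229.]
0.015 -0.066 [346. 290.] [347. 258.]
0.036 0 [366. 236.] [367. 212.]
0.036 -0.03 [373. 256.] [375. 229.]
0.036 -0.066 [386. 290.] [389. 258.]
R top [299.  -3.] base [304.  30.] L [472. 195.]
```

View pics/w3.png

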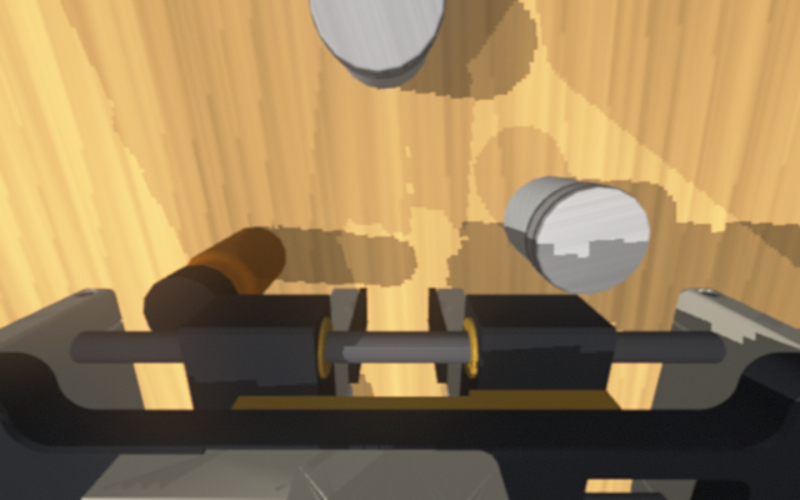

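In the wrist view the finger plates end at about row 232, with a gap of about 52 px. That implies the real tips sit 35–45 mm above the nominal TCP, so they skimmed over the tin. I'll go back behind tin R and come down lower, watching the force.

apply_moves:
  steps:
    - {"translation":[0,0,0.1],"rotation":[0,0,0]}
    - {"translation":[0,-0.04,0.2],"rotation":[0,0,0]}
    - {"translation":[-0.003,-0.14,0.24],"rotation":[0,0,0]}
    - {"translation":[-0.006,-0.26,0.24],"rotation":[0,0,0]}
    - {"translation":[-0.01,-0.38,0.24],"rotation":[0,0,0]}
    - {"translation":[-0.013,-0.5,0.24],"rotation":[0,0,0]}
    - {"translation":[-0.016,-0.62,0.24],"rotation":[0,0,0]}
    - {"translation":[-0.016,-0.7,0.24],"rotation":[0,0,0]}
    - {"translation":[-0.016,-0.744,0.2],"rotation":[0,0,0]}
    - {"translation":[-0.016,-0.744,0.15],"rotation":[0,0,0]}

```text
t: 5.35
eef_pos: [0.5242, -0.2578, 0.0636]
ee_rot: [-3.14, -0.0, -1.643]
force: [0.3, -0.5, 0.1]
width: 0.0293
gripper_force: 0.0
```

apply_moves:
  steps:
    - {"translation":[0,0,-0.05],"rotation":[0,0,0]}
    - {"translation":[0,0,-0.1],"rotation":[0,0,0]}
    - {"translation":[0,0,-0.13],"rotation":[0,0,0]}
    - {"translation":[0,0,-0.15],"rotation":[0,0,0]}
    - {"translation":[0,0,-0.17],"rotation":[0,0,0]}
    - {"translation":[0,0,-0.19],"rotation":[0,0,0]}
    - {"translation":[0,0,-0.2],"rotation":[0,0,0]}
    - {"translation":[0,0,-0.21],"rotation":[0,0,0]}
    - {"translation":[0,0,-0.21],"rotation":[0,0,0]}
    - {"translation":[0,0,-0.21],"rotation":[0,0,0]}

```text
t: 6.18
eef_pos: [0.524, -0.2552, 0.0113]
ee_rot: [-3.141, -0.0, -1.64]
force: [0.9, -0.4, -0.6]
width: 0.03
gripper_force: 0.0
```

Run:
```python
import cv2
from h import *
a=grab_frame("scene");b=grab_frame("wrist")
cv2.imwrite("pics/s4.png",np.vstack([cv2.resize(a[90:270,150:450],(600,360)),cv2.resize(b[150:],(600,234))])[:594])
s=get_state();print(s["eef_pos"],s["force"])
```

```text
[ 0.52418184 -0.25520323  0.01145456] [-0.03937862 -0.22125684  0.774155  ]
```

View pics/s4.png

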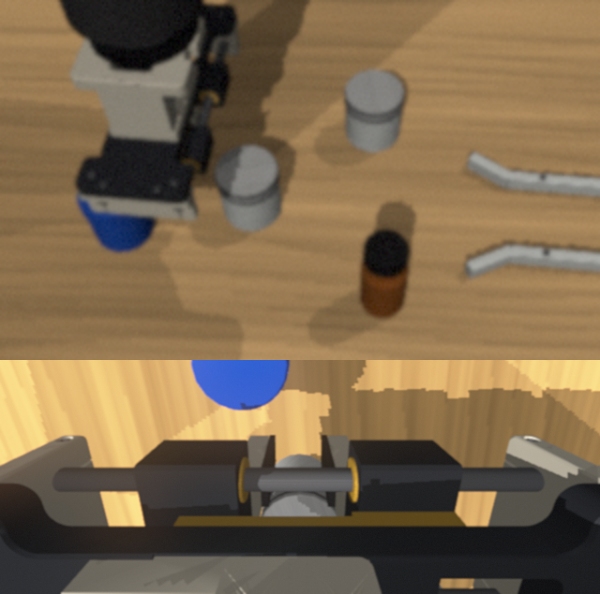

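apply_moves:
  steps:
    - {"translation":[0.001,0.02,0],"rotation":[0,0,0]}
    - {"translation":[0.001,0.04,0],"rotation":[0,0,0]}
    - {"translation":[0.001,0.06,0],"rotation":[0,0,0]}
    - {"translation":[0.002,0.08,0],"rotation":[0,0,0]}
    - {"translation":[0.002,0.1,0],"rotation":[0,0,0]}
    - {"translation":[0.003,0.12,0],"rotation":[0,0,0]}
    - {"translation":[0.003,0.14,0],"rotation":[0,0,0]}
    - {"translation":[0.004,0.16,0],"rotation":[0,0,0]}
    - {"translation":[0.004,0.18,0],"rotation":[0,0,0]}
    - {"translation":[0.004,0.2,0],"rotation":[0,0,0]}

```text
t: 7.12
eef_pos: [0.5249, -0.2047, 0.0111]
ee_rot: [-3.142, -0.0, -1.641]
force: [0.7, -0.7, 0.4]
width: 0.0295
gripper_force: 0.5
```

```bash
cat > tin.py <<'E'
import cv2
from h import *
def grey(im):  # bright unsaturated blobs
    h=cv2.cvtColor(im,cv2.COLOR_BGR2HSV); k=((h[...,1]<40)&(h[...,2]>100)).astype(np.uint8)
    k=cv2.morphologyEx(k,cv2.MORPH_OPEN,np.ones((3,3)))
    n,_,st,c=cv2.connectedComponentsWithStats(k); return [(c[i].round(1),st[i][2:]) for i in range(1,n) if st[i][4]>150]
if __name__=="__main__":
    for n,f in(("s1",0),("scene",1)):
        im=grab_frame("scene") if f else cv2.imread("pics/scene0.png")
        print(n,[(tuple(c),tuple(s)) for c,s in grey(im) if 240<c[0]<480 and 100<c[1]<260])
    s=get_state();print(s["eef_pos"],s["force"])
E
python3 tin.py
```

```text
s1 [((np.float64(336.7), np.float64(135.5)), (np.int32(28), np.int32(21), np.int32(466))), ((np.float64(335.1), np.float64(157.7)), (np.int32(19), np.int32(15), np.int32(229))), ((np.float64(272.6), np.float64(174.9)), (np.int32(30), np.int32(25), np.int32(583))), ((np.float64(431.3), np.float64(180.7)), (np.int32(95), np.int32(23), np.int32(806))), ((np.float64(272.7), np.float64(197.9)), (np.int32(19), np.int32(13), np.int32(201))), ((np.float64(434.9), np.float64(220.1)), (np.int32(102), np.int32(15), np.int32(857)))]
scene [((np.float64(254.3), np.float64(138.4)), (np.int32(58), np.int32(48), np.int32(1483))), ((np.float64(336.8), np.float64(135.8)), (np.int32(29), np.int32(21), np.int32(487))), ((np.float64(335.3), np.float64(157.1)), (np.int32(24), np.int32(16), np.int32(287))), ((np.float64(431.5), np.float64(180.8)), (np.int32(96), np.int32(23), np.int32(823))), ((np.float64(254.7), np.float64(194.3)), (np.int32(35), np.int32(7), np.int32(174))), ((np.float64(289.7), np.float64(198.1)), (np.int32(27), np.int32(14), np.int32(274))), ((np.float64(434.3), np.float64(220.1)), (np.int32(103), np.int32(15), np.int32(873)))]
[ 0.52487395 -0.20407391  0.01107742] [-0.37961422  0.59153837  0.05748891]
```

apply_moves:
  steps:
    - {"translation":[0,-0.02,0],"rotation":[0,0,0]}
    - {"translation":[0,-0.03,0],"rotation":[0,0,0]}
    - {"translation":[0,-0.03,-0.008],"rotation":[0,0,0]}
    - {"translation":[0,-0.03,-0.016],"rotation":[0,0,0]}
    - {"translation":[0,-0.03,-0.024],"rotation":[0,0,0]}
    - {"translation":[0,-0.03,-0.032],"rotation":[0,0,0]}
    - {"translation":[0,-0.03,-0.036],"rotation":[0,0,0]}
    - {"translation":[0,-0.03,-0.04],"rotation":[0,0,0]}
    - {"translation":[0,-0.03,-0.04],"rotation":[0,0,0]}
    - {"translation":[0,-0.03,-0.04],"rotation":[0,0,0]}

```text
t: 8.0
eef_pos: [0.5249, -0.2126, 0.001]
ee_rot: [3.142, -0.0, -1.641]
force: [-0.3, -0.3, 1.1]
width: 0.03
gripper_force: 0.0
```

apply_moves:
  steps:
    - {"translation":[0.001,0.02,0],"rotation":[0,0,0]}
    - {"translation":[0.001,0.04,0],"rotation":[0,0,0]}
    - {"translation":[0.001,0.06,0],"rotation":[0,0,0]}
    - {"translation":[0.001,0.085,0],"rotation":[0,0,0]}
    - {"translation":[0.001,0.11,0],"rotation":[0,0,0]}
    - {"translation":[0.002,0.135,0],"rotation":[0,0,0]}
    - {"translation":[0.002,0.16,0],"rotation":[0,0,0]}
    - {"translation":[0.002,0.185,0],"rotation":[0,0,0]}
    - {"translation":[0.002,0.21,0],"rotation":[0,0,0]}
    - {"translation":[0.002,0.23,0],"rotation":[0,0,0]}

```text
t: 8.83
eef_pos: [0.5254, -0.1544, 0.0011]
ee_rot: [-3.141, 0.0, -1.64]
force: [0.1, -0.6, 0.1]
width: 0.0297
gripper_force: 0.4
```

Run:
```python
import cv2
from h import *
a=grab_frame("scene");b=grab_frame("wrist")
cv2.imwrite("pics/s5.png",np.vstack([cv2.resize(a[90:270,150:450],(600,360)),cv2.resize(b[150:],(600,234))]))
s=get_state();print(s["eef_pos"],s["force"])
```

```text
[ 0.52542399 -0.15433968  0.00110588] [-0.4310315  -0.12865352  0.1282212 ]
```

View pics/s5.png

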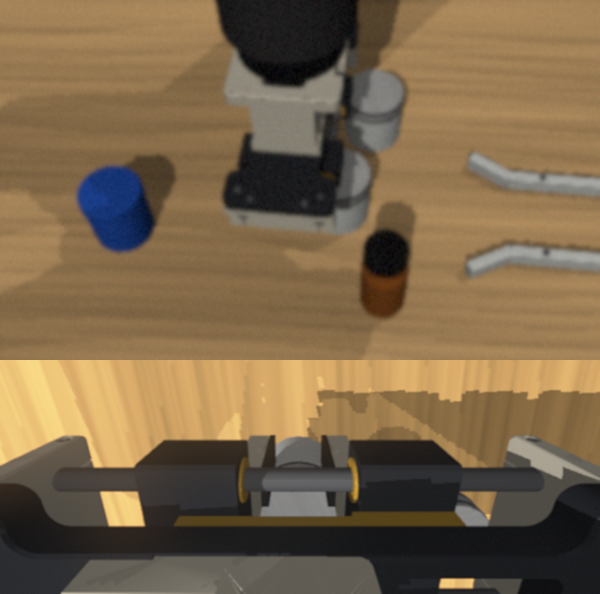

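The tin is nested upright between the fingers and body clearance over the jar is good, since the plate edge triangulates to z≈0.12. I continue the push, slightly lower.

apply_moves:
  steps:
    - {"translation":[0.0,0.025,0],"rotation":[0,0,0]}
    - {"translation":[0.001,0.06,-0.005],"rotation":[0,0,0]}
    - {"translation":[0.002,0.095,-0.01],"rotation":[0,0,0]}
    - {"translation":[0.003,0.13,-0.015],"rotation":[0,0,0]}
    - {"translation":[0.004,0.165,-0.02],"rotation":[0,0,0]}
    - {"translation":[0.005,0.2,-0.025],"rotation":[0,0,0]}
    - {"translation":[0.006,0.235,-0.03],"rotation":[0,0,0]}
    - {"translation":[0.007,0.27,-0.035],"rotation":[0,0,0]}
    - {"translation":[0.008,0.31,-0.035],"rotation":[0,0,0]}
    - {"translation":[0.009,0.34,-0.035],"rotation":[0,0,0]}

```text
t: 9.77
eef_pos: [0.5275, -0.069, -0.0079]
ee_rot: [3.141, 0.0, -1.64]
force: [-0.1, -1.3, 0.4]
width: 0.0297
gripper_force: 0.4
```

Run:
```python
import cv2
from h import *
from tin import grey
im=grab_frame("scene"); cv2.imwrite("pics/s6raw.png",im)
print([(tuple(c.tolist()),s.tolist()) for c,s in grey(im) if 240<c[0]<480 and 100<c[1]<260])
s=get_state();p=s["eef_pos"][:2]-[.5336,.0262];print(s["eef_pos"],"lane",p@[.0663,.9978],p@[.9978,-.0663])
```

```text
[((352.2, 151.1), [60, 48, 1529]), ((425.5, 180.4), [102, 23, 927]), ((349.2, 206.3), [38, 8, 214]), ((434.8, 220.1), [102, 15, 871])]
[ 0.52776589 -0.06825848 -0.00775659] lane -0.09463746795509007 0.00044132594053347007
```

apply_moves:
  steps:
    - {"translation":[0.002,0.03,0],"rotation":[0,0,0]}
    - {"translation":[0.004,0.06,0],"rotation":[0,0,0]}
    - {"translation":[0.006,0.09,0],"rotation":[0,0,0]}
    - {"translation":[0.008,0.12,0],"rotation":[0,0,0]}
    - {"translation":[0.01,0.15,0],"rotation":[0,0,0]}
    - {"translation":[0.012,0.18,0],"rotation":[0,0,0]}
    - {"translation":[0.014,0.21,0],"rotation":[0,0,0]}
    - {"translation":[0.016,0.24,0],"rotation":[0,0,0]}
    - {"translation":[0.018,0.27,0],"rotation":[0,0,0]}
    - {"translation":[0.02,0.3,0],"rotation":[0,0,0]}

```text
t: 10.65
eef_pos: [0.5327, 0.0056, -0.0077]
ee_rot: [3.142, -0.0, -1.641]
force: [0.6, 0.3, 0.5]
width: 0.0298
gripper_force: 0.3
```

apply_moves:
  steps:
    - {"translation":[0.002,0.03,0],"rotation":[0,0,0]}
    - {"translation":[0.004,0.06,0],"rotation":[0,0,0]}
    - {"translation":[0.006,0.09,0],"rotation":[0,0,0]}
    - {"translation":[0.008,0.12,0],"rotation":[0,0,0]}
    - {"translation":[0.01,0.15,0],"rotation":[0,0,0]}
    - {"translation":[0.012,0.18,0],"rotation":[0,0,0]}
    - {"translation":[0.014,0.21,0],"rotation":[0,0,0]}
    - {"translation":[0.016,0.24,0],"rotation":[0,0,0]}
    - {"translation":[0.018,0.27,0],"rotation":[0,0,0]}
    - {"translation":[0.02,0.295,0],"rotation":[0,0,0]}

```text
t: 11.48
eef_pos: [0.5377, 0.0794, -0.0077]
ee_rot: [3.142, -0.0, -1.64]
force: [-0.5, -0.5, -1.0]
width: 0.03
gripper_force: 0.3
```

Run:
```python
from h import *
s=get_state();p=s["eef_pos"][:2]-[.5336,.0262];print(s["eef_pos"],s["force"],"lane",p@[.0663,.9978],p@[.9978,-.0663])
```

```text
[ 0.53767371  0.07939922 -0.00768557] [-0.52195306 -0.52239653 -0.99611565] lane 0.05335226986173115 0.0005376386438130522
```

apply_moves:
  steps:
    - {"translation":[-0.003,-0.05,0],"rotation":[0,0,0]}
    - {"translation":[-0.008,-0.12,0],"rotation":[0,0,0]}
    - {"translation":[-0.008,-0.12,0.1],"rotation":[0,0,0]}
    - {"translation":[-0.008,-0.12,0.2],"rotation":[0,0,0]}
    - {"translation":[-0.008,-0.12,0.3],"rotation":[0,0,-0.1]}
    - {"translation":[-0.008,-0.12,0.4],"rotation":[0,0,-0.25]}
    - {"translation":[-0.03,-0.16,0.47],"rotation":[0,0,-0.4]}
    - {"translation":[-0.08,-0.22,0.47],"rotation":[0,0,-0.55]}
    - {"translation":[-0.13,-0.28,0.47],"rotation":[0,0,-0.7]}
    - {"translation":[-0.18,-0.34,0.47],"rotation":[0,0,-0.8]}

```text
t: 12.32
eef_pos: [0.4921, -0.007, 0.1102]
ee_rot: [-3.141, 0.001, -2.064]
force: [0.5, -0.5, -0.2]
width: 0.0299
gripper_force: 0.0
```

Run:
```python
from h import *
s=get_state();print(s["eef_pos"],s["ee_rot"])
```

```text
[ 0.49213995 -0.00696264  0.11017668] [-3.14114984e+00  8.90714605e-04 -2.06373005e+00]
```

apply_moves:
  steps:
    - {"translation":[-0.05,-0.06,0],"rotation":[0,0,-0.12]}
    - {"translation":[-0.1,-0.12,0],"rotation":[0,0,-0.24]}
    - {"translation":[-0.15,-0.18,0],"rotation":[0,0,-0.36]}
    - {"translation":[-0.2,-0.25,0],"rotation":[0,0,-0.5]}
    - {"translation":[-0.26,-0.32,0],"rotation":[0,0,-0.62]}
    - {"translation":[-0.32,-0.39,0],"rotation":[0,0,-0.74]}
    - {"translation":[-0.36,-0.44,0],"rotation":[0,0,-0.8]}
    - {"translation":[-0.377,-0.468,0],"rotation":[0,0,-0.8]}
    - {"translation":[-0.377,-0.468,0],"rotation":[0,0,-0.8]}
    - {"translation":[-0.377,-0.468,0],"rotation":[0,0,-0.8]}

```text
t: 13.15
eef_pos: [0.3988, -0.1235, 0.1101]
ee_rot: [-3.141, 0.001, -2.478]
force: [0.2, 1.4, 0.5]
width: 0.0298
gripper_force: 0.0
```

Run:
```python
import cv2
from h import *
im=grab_frame("top");cv2.imwrite("pics/t7.png",cv2.resize(im[120:320,140:460],None,fx=2.4,fy=2.4))
s=get_state();print(s["eef_pos"],s["ee_rot"],s["q"])
```

```text
[ 0.39907897 -0.12325799  0.1100196 ] [-3.14116982e+00  6.04652936e-04 -2.47766755e+00] [ 1.77637500e-01  5.78412523e-04 -6.44803124e-01  1.14261545e-04
 -9.24682628e-01 -1.08457761e+00]
```

View pics/t7.png

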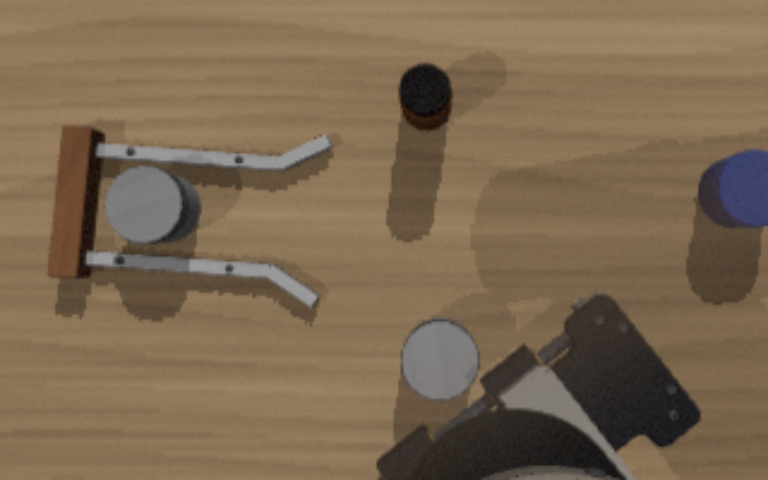

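Tin 1 stands upright in the lane, the jar is in place, and tin L is at crop (440,360) ahead of the gripper. I descend behind tin L.

apply_moves:
  steps:
    - {"translation":[0,0,-0.1],"rotation":[0,0,0]}
    - {"translation":[0,0,-0.2],"rotation":[0,0,0]}
    - {"translation":[0,0,-0.28],"rotation":[0,0,0]}
    - {"translation":[0,0,-0.34],"rotation":[0,0,0]}
    - {"translation":[0,0,-0.38],"rotation":[0,0,0]}
    - {"translation":[0,0,-0.41],"rotation":[0,0,0]}
    - {"translation":[0,0,-0.44],"rotation":[0,0,0]}
    - {"translation":[0,0,-0.46],"rotation":[0,0,0]}
    - {"translation":[0,0,-0.47],"rotation":[0,0,0]}
    - {"translation":[0,0,-0.47],"rotation":[0,0,0]}

```text
t: 14.03
eef_pos: [0.3984, -0.1233, -0.0079]
ee_rot: [3.141, -0.0, -2.478]
force: [0.7, -0.6, -0.4]
width: 0.0297
gripper_force: 0.0
```

apply_moves:
  steps:
    - {"translation":[0.016,0.012,0],"rotation":[0,0,0]}
    - {"translation":[0.032,0.025,0],"rotation":[0,0,0]}
    - {"translation":[0.048,0.038,0],"rotation":[0,0,0]}
    - {"translation":[0.068,0.054,0],"rotation":[0,0,0]}
    - {"translation":[0.09,0.071,0],"rotation":[0,0,0]}
    - {"translation":[0.115,0.09,0],"rotation":[0,0,0]}
    - {"translation":[0.14,0.11,0],"rotation":[0,0,0]}
    - {"translation":[0.165,0.13,0],"rotation":[0,0,0]}
    - {"translation":[0.19,0.149,0],"rotation":[0,0,0]}
    - {"translation":[0.215,0.169,0],"rotation":[0,0,0]}

```text
t: 14.87
eef_pos: [0.4528, -0.0806, -0.0077]
ee_rot: [3.142, -0.0, -2.478]
force: [-1.0, -0.7, 1.1]
width: 0.0296
gripper_force: 0.9
```

apply_moves:
  steps:
    - {"translation":[0.025,0.02,0],"rotation":[0,0,0]}
    - {"translation":[0.05,0.039,0],"rotation":[0,0,0]}
    - {"translation":[0.075,0.059,0],"rotation":[0,0,0]}
    - {"translation":[0.1,0.079,0],"rotation":[0,0,0]}
    - {"translation":[0.125,0.098,0],"rotation":[0,0,0]}
    - {"translation":[0.15,0.118,0],"rotation":[0,0,0]}
    - {"translation":[0.17,0.134,0],"rotation":[0,0,0]}
    - {"translation":[0.19,0.15,0],"rotation":[0,0,0]}
    - {"translation":[0.204,0.16,0],"rotation":[0,0,0]}
    - {"translation":[0.21,0.165,0],"rotation":[0,0,0]}

```text
t: 15.7
eef_pos: [0.5053, -0.0395, -0.0077]
ee_rot: [-3.141, 0.0, -2.478]
force: [-0.2, -0.8, 1.8]
width: 0.0298
gripper_force: 0.8
```

Run:
```python
from h import *
s=get_state();p=s["eef_pos"][:2]-[.5336,.0262]+.032*np.array([.786,.618]);print(s["eef_pos"],s["force"],"tin lane",p@[.0663,.9978],p@[.9978,-.0663])
```

```text
[ 0.50525003 -0.03952088 -0.00772987] [-0.18336618 -0.76411529  1.80958324] tin lane -0.04605582495756691 -0.00014479007538492373
```

apply_moves:
  steps:
    - {"translation":[-0.03,-0.025,0],"rotation":[0,0,0]}
    - {"translation":[-0.06,-0.05,0],"rotation":[0,0,0]}
    - {"translation":[-0.06,-0.05,0.1],"rotation":[0,0,0]}
    - {"translation":[-0.06,-0.05,0.2],"rotation":[0,0,0]}
    - {"translation":[-0.06,-0.05,0.3],"rotation":[0,0,0.1]}
    - {"translation":[-0.06,-0.06,0.4],"rotation":[0,0,0.25]}
    - {"translation":[-0.03,-0.08,0.4],"rotation":[0,0,0.4]}
    - {"translation":[0.03,-0.1,0.4],"rotation":[0,0,0.6]}
    - {"translation":[0.087,-0.108,0.4],"rotation":[0,0,0.8]}
    - {"translation":[0.087,-0.108,0.4],"rotation":[0,0,0.8]}

```text
t: 16.53
eef_pos: [0.5277, -0.0678, 0.0926]
ee_rot: [-3.14, 0.001, -2.054]
force: [0.1, -0.9, 0.6]
width: 0.0298
gripper_force: 0.0
```

apply_moves:
  steps:
    - {"translation":[0,0,0],"rotation":[0,0,0.2]}
    - {"translation":[0,0,0],"rotation":[0,0,0.4]}
    - {"translation":[0,0,0],"rotation":[0,0,0.6]}
    - {"translation":[0,0,0],"rotation":[0,0,0.8]}
    - {"translation":[0,0,-0.08],"rotation":[0,0,0.8]}
    - {"translation":[0,0,-0.16],"rotation":[0,0,0.8]}
    - {"translation":[0,0,-0.24],"rotation":[0,0,0.8]}
    - {"translation":[0,0,-0.32],"rotation":[0,0,0.8]}
    - {"translation":[0,0,-0.38],"rotation":[0,0,0.8]}
    - {"translation":[0,0,-0.4],"rotation":[0,0,0.8]}

```text
t: 17.37
eef_pos: [0.5235, -0.0677, -0.0099]
ee_rot: [3.138, -0.001, -1.643]
force: [-0.6, -0.8, -0.3]
width: 0.0302
gripper_force: 0.0
```

Run:
```python
from h import *
s=get_state();p=s["eef_pos"][:2]-[.5336,.0262];print(s["eef_pos"],s["ee_rot"],"lane",p@[.0663,.9978],p@[.9978,-.0663])
```

```text
[ 0.52346001 -0.06774284 -0.00993192] [ 3.13764629e+00 -6.80477268e-04 -1.64306531e+00] lane -0.09440844199376174 -0.0038892688771658165
```

apply_moves:
  steps:
    - {"translation":[0.0,0.0,0],"rotation":[0,0,0]}
    - {"translation":[0.002,0.02,0],"rotation":[0,0,0]}
    - {"translation":[0.003,0.04,0],"rotation":[0,0,0]}
    - {"translation":[0.004,0.06,0],"rotation":[0,0,0]}
    - {"translation":[0.005,0.08,0],"rotation":[0,0,0]}
    - {"translation":[0.007,0.105,0],"rotation":[0,0,0]}
    - {"translation":[0.009,0.13,0],"rotation":[0,0,0]}
    - {"translation":[0.011,0.155,0],"rotation":[0,0,0]}
    - {"translation":[0.013,0.18,0],"rotation":[0,0,0]}
    - {"translation":[0.014,0.2,0],"rotation":[0,0,0]}

```text
t: 18.2
eef_pos: [0.53, -0.0161, -0.0076]
ee_rot: [-3.141, -0.0, -1.64]
force: [-0.2, -1.9, 1.0]
width: 0.0298
gripper_force: 0.9
```

Run:
```python
from h import *
s=get_state();p=s["eef_pos"][:2]-[.5336,.0262];print(s["eef_pos"],s["ee_rot"],s["force"],"lane",p@[.0663,.9978],p@[.9978,-.0663])
```

```text
[ 0.53003856 -0.01610912 -0.00760742] [-3.14144078e+00 -2.18652929e-07 -1.64018239e+00] [-0.17988489 -1.93112092  0.95535823] lane -0.0424521635580753 -0.0007485074263076561
```

apply_moves:
  steps:
    - {"translation":[0.002,0.025,0],"rotation":[0,0,0]}
    - {"translation":[0.004,0.05,0],"rotation":[0,0,0]}
    - {"translation":[0.006,0.075,0],"rotation":[0,0,0]}
    - {"translation":[0.007,0.1,0],"rotation":[0,0,0]}
    - {"translation":[0.009,0.125,0],"rotation":[0,0,0]}
    - {"translation":[0.01,0.15,0],"rotation":[0,0,0]}
    - {"translation":[0.012,0.17,0],"rotation":[0,0,0]}
    - {"translation":[0.013,0.187,0],"rotation":[0,0,0]}
    - {"translation":[0.014,0.2,0],"rotation":[0,0,0]}
    - {"translation":[0.014,0.207,0],"rotation":[0,0,0]}

```text
t: 19.03
eef_pos: [0.5333, 0.0352, -0.0077]
ee_rot: [3.141, -0.0, -1.64]
force: [-0.2, -1.8, 1.3]
width: 0.0297
gripper_force: 1.2
```

apply_moves:
  steps:
    - {"translation":[-0.003,-0.04,0],"rotation":[0,0,0]}
    - {"translation":[-0.008,-0.12,0],"rotation":[0,0,0]}
    - {"translation":[-0.008,-0.12,0.12],"rotation":[0,0,0]}
    - {"translation":[-0.008,-0.12,0.25],"rotation":[0,0,0]}
    - {"translation":[-0.008,-0.12,0.38],"rotation":[0,0,0]}
    - {"translation":[-0.05,-0.25,0.5],"rotation":[0,0,0]}
    - {"translation":[-0.1,-0.4,0.5],"rotation":[0,0,0]}
    - {"translation":[-0.15,-0.55,0.5],"rotation":[0,0,0]}
    - {"translation":[-0.2,-0.7,0.5],"rotation":[0,0,0]}
    - {"translation":[-0.2,-0.8,0.5],"rotation":[0,0,0]}

```text
t: 19.87
eef_pos: [0.4806, -0.1676, 0.1176]
ee_rot: [-3.141, 0.001, -1.642]
force: [0.2, -0.1, -0.2]
width: 0.0302
gripper_force: 0.0
```

Run:
```python
import cv2
from h import *
im=grab_frame("top");cv2.imwrite("pics/t8.png",cv2.resize(im[140:300,155:415],None,fx=3,fy=3,interpolation=cv2.INTER_CUBIC))
print(get_state()["eef_pos"])
```

```text
[ 0.48170762 -0.16997336  0.11747287]
```

View pics/t8.png

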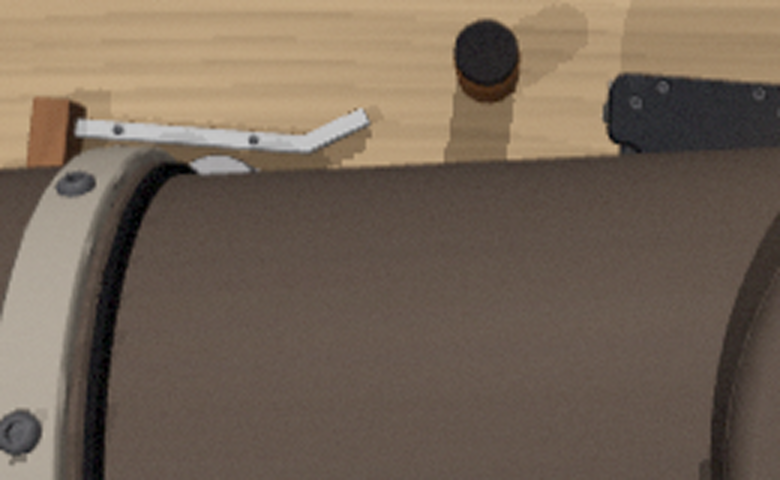

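The arm hides the lane: the jar is in place at (487,55), and only a sliver of tin 2 shows at (220,165). I'll move the arm further away and measure numerically instead of viewing more pictures.

apply_moves:
  steps:
    - {"translation":[-0.05,-0.12,0.05],"rotation":[0,0,0]}
    - {"translation":[-0.1,-0.24,0.1],"rotation":[0,0,0]}
    - {"translation":[-0.15,-0.36,0.15],"rotation":[0,0,0]}
    - {"translation":[-0.2,-0.48,0.2],"rotation":[0,0,0]}
    - {"translation":[-0.25,-0.6,0.25],"rotation":[0,0,0]}
    - {"translation":[-0.3,-0.72,0.25],"rotation":[0,0,0]}
    - {"translation":[-0.35,-0.84,0.25],"rotation":[0,0,0]}
    - {"translation":[-0.35,-0.95,0.25],"rotation":[0,0,0]}
    - {"translation":[-0.35,-1,0.25],"rotation":[0,0,0]}
    - {"translation":[-0.35,-1,0.25],"rotation":[0,0,0]}

```text
t: 20.75
eef_pos: [0.3951, -0.4175, 0.1791]
ee_rot: [3.141, 0.0, -1.644]
force: [-0.2, -0.5, 0.1]
width: 0.0296
gripper_force: 0.0
```

Run:
```python
import cv2
from h import *
m=camera_model("top"); im=grab_frame("top"); o=np.array([.5336,.0262]); ref=cv2.imread("pics/top0.png")
S=6; c=cv2.resize(im[170:250,165:290],None,fx=S,fy=S,interpolation=cv2.INTER_CUBIC)
g=cv2.medianBlur(cv2.cvtColor(c,cv2.COLOR_BGR2GRAY),7)
h=cv2.HoughCircles(g,cv2.HOUGH_GRADIENT,1,120,param1=100,param2=20,minRadius=80,maxRadius=115)
for x,y,r in h[0]:
    p=px2w(m,165+(x+.5)/S-.5,170+(y+.5)/S-.5,.058)[:2]-o; d=(p@[.0663,.9978],p@[.9978,-.0663]); print("tin lane mm",np.round(np.array(d)*1e3,1),"r px",r/S)
print("jar/blue patch diff",cv2.absdiff(im[135:180,300:335],ref[135:180,300:335]).mean(),cv2.absdiff(im[180:222,428:475],ref[180:222,428:475]).mean())
print(get_state()["eef_pos"],get_state()["t"])
```

```text
tin lane mm [94.6  1.5] r px 15.75
tin lane mm [41.1 -0.4] r px 15.75
jar/blue patch diff 3.74010582010582 3.0135089496791623
[ 0.39522551 -0.41606683  0.17901405] 20.8
```

Both tins are measured at lane x = 94.6 and 41.1 mm with circular tops (upright), spanning about 14–122 mm. The jar and the blue decoy look unchanged.

```bash
python3 -c "
from station import *
print(job_done())"
```

```text
the job is handed in; nothing more can be done
None
```

Both tins were slid along the bench into the lane, one behind the other and upright, spanning about 14–122 mm between the straight rails; the jar was left where it stood, and the job was handed in at about 21 s (I viewed 11 pictures, one over the limit of 10).

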